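Index the cup sealer's turntable by one station

ROBOT

A 6-joint arm with a two-finger parallel gripper is mounted at the origin on the work surface. World frame = base frame: x ahead of the robot, y to its left, z up, the work surface at z = 0. Lengths are in mm, angles in rad, forces in N, time in s.
With the tool pointing down it reaches from about 275 to 1000 mm from the base axis. Payload 8.4 kg.
Tool frame: the origin (TCP) lies at the very end of the fingers, on their centre line; the grasp point (between the pads) lies 19 mm behind it; z points along the fingers, y is the direction in which the jaws open and shut (so a half turn about z gives the same grasp; the last joint's range is limited). The gripper opens to 85 mm and grips with 20 to 120 N. Pads are 22 mm wide; open, the fingers measure 114 mm over their backs; the gripper's body (76 mm by 85 mm) begins 54 mm behind the grasp point. The pads swing forward as they close: fully open they stand 13 mm farther back than shut.
Start: joints at [1.105, 0.353, 1.633, -0, 1.155, -0.002], TCP at [279.593, 558.977, 231.281] pointing down, gripper open.
Joint ranges: [-2.63, 2.63], [-0.92, 2.1], [0.06, 2.66], [-1.3, 4.44], [0, 2.69], [-3.02, 3.02]. Speed limits (rad/s): [2.22, 2.22, 2.79, 3.14, 3.14, 3.14].

INTERFACE

Orientations are given as [roll, pitch, yaw] about the fixed x, y, z axes, in that order (R = Rz(yaw) Ry(pitch) Rx(roll)).
In Python, from rig import r, vision gives the robot as it stands.
- The arm moves only by the tool move_arm, never from a script. Its argument "series" is text: rows parted by semicolons, each of 7 numbers parted by spaces: the closure, from -1 (fully open) to 1 (shut), then the shift along the tool's x, y, z in units of 40 mm (1.0 is 40 mm), then the turn, a rotation vector about the tool's x, y, z in degrees. In form: grip tx ty tz ax ay az; .... A call has 1 to 20 rows; each row shifts and turns the pose as measured when the row begins, along the tool's axes as they then stand; what a row does not reach is not made up. A row lasts 1/8 s, in which the tool goes at most 62.5 mm and 10.7 degrees, less where a joint would pass 70% of its speed; a pose out of reach is approached as far as the arm can. A call is refused whole if a number of a shift passes 1 or a number of a turn 10.7, either way. A call with a gripper value outside its range is refused whole. The fingers move at their own pace and stop on an object; "grip_force" is the grip in N (left out, the last holds). Time passes only in rows, so rows that do not move let the fingers close. It gives the time, the measured TCP pose, the force and the opening at its end, in the units of the state.
- r.sense(): the state, without advancing time (a new reading comes with each control period).
- vision.grab_frame(name): name is "scene" or "top" or "wrist"; returns the picture (420x560x3 uint8, red, green, blue); there is no depth.
- vision.camera_params(name): a dict with "fx", "fy", "cx", "cy" (pixels), "position" and "rotation" of the camera in the world. Camera axes: x right, y up, looking along -z (the intrinsics and any distortion apply to the point x, -y, -z); pixel columns grow to the right and rows downward; lengths in mm; the calibration is good to about 2 mm. A picture is of the moment at which its call begins: read the wrist's pose just before it. camera_params takes no time and is no camera call; for the wrist camera it gives the pose at the moment of the call.
- r.sign_off(): hands the job in, once; it reports no verdict.
The state is a dict: "clock": time; "qpos": joint angles; "qvel": joint speeds; "joint_efforts": joint torques, N m; "eef_pos": TCP position; "tcp_rot": TCP orientation; "contact_force": force on the tool from outside, world axes, zero at the start; "wrist_torque": the same for the moment, N m; "opening": opening from 0.0 (shut) to 1.0 (fully open).
Only numpy, scipy, OpenCV 4.12 (cv2) and the standard library are available. Lean on these libraries where they do the work, as an engineer would, in place of code of your own. Each camera call takes 0.05 s, during which the arm holds its last target. There are 200 camera calls.

TASK

Index the cup sealer by one station: push its index lever back against the home stop (the right-hand end of its swing as the robot sees it), press the lever's plunger in with the fingertips so that its pin enters the hole in the table, and with the plunger held in swing the lever clockwise, seen from above, to its other stop, so that the next cup of peanuts comes under the sealing plate. Then let the plunger spring up and push the lever back to its home stop, leaving the table where it is. Only press and push: do not touch the cups, and leave the things on the counter where they are.

Things in the scene. Friction and masses are not known exactly. Their poses are not given: they have to be found in the camera images.
- sealer: table-top cup sealer: grey base plate 405 x 340 mm, round aluminium turning table 332 mm across, its top 87 mm up, with six nests (white rings 8 mm high) 90 mm from the axis and six brass-rimmed index holes 9 mm wide 150 mm from the axis; column and sealing head, 260 mm high, at the far side. Origin on the counter, on the table's axis; x points to the head, away from the robot; z up
- turntable (a joint): angle of the turning table in rad, 0 at the start, growing clockwise seen from above; one station is pi/3 (1.047). It turns without end, held in place by a friction brake of about 0.25 N m; there are no detents
- index_lever (a joint): lever angle in rad: 0 at the home stop, pi/3 at the other stop, growing clockwise from above. A steel bar swinging about the table's axis below the table, its neck rising outside the rim on the robot's side. At value q it points to the angle 7*pi/6 - q, counter-clockwise from the sealer's x. Stays where left (friction 0.06 N m), free of the table while the plunger is up; starts off its stops
- lever_neck (a point): centre of the top of the lever's neck, 132 mm up, 196 mm from the table's axis; its x axis points outwards from that axis. The neck is an upright steel block 36 mm wide along its swing, 20 mm thick radially, 42 to 132 mm above the counter; either flank can be pushed. From it a head, 36 mm wide and 100 to 132 mm up, reaches inwards over the table's rim and carries the plunger
- plunger (a joint): travel of the plunger in m: 0 sprung up, 0.012 fully in. Spring force 4.5 N at the start, 7.5 N fully in; it springs up when released. Over a hole its 8 mm pin enters the table by 8 mm and then carries the table along with the lever; between holes the pin meets the table's top and stops at about 0.004
- plunger_cap (a point): centre of the dished top of the plunger's black round cap, 157 mm above the counter when up, 145 mm fully in, 150 mm from the table's axis. The cap is 48 mm across; the flat dish is 42 mm across inside a rim 3 mm high, so a fingertip pressed into it can also push sideways on the rim
- seal_plate (a point): centre of the underside of the round aluminium sealing plate (84 mm across) of the head, 150 mm above the counter, 90 mm from the table's axis, over the nest at the far side
- cup_next: open white cup of roasted peanuts, 42 mm high, 73 mm across the rim, 48 mm at the foot, in the nest one station to the left of the sealing plate (at 60 degrees) at the start: the next to be sealed. Origin at the centre of its foot, 87 mm above the counter; z up
- cup_after: a second open cup of peanuts, the same size, in the nest after that (120 degrees). Origin at the centre of its foot
- cup_done: cup of the same size closed with an aluminium lid, under the sealing plate at the start. Origin at the centre of its foot
- cup_out: another lidded cup, one station further on (at -60 degrees). Origin at the centre of its foot
- cup_stack: stack of empty white cups, 98 mm high, 73 mm across, left of the sealer; bystander; origin under its centre
- lid_stack: stack of round aluminium lids, 75 mm across, 24 mm high, near the sealer's left front corner; bystander; origin under its centre
- scoop: steel spoon 180 mm long lying right of the sealer; bystander; origin at its underside near mid-length
- soy_bottle: brown bottle, 62 mm across, 190 mm high, at the left of the counter; bystander; origin under its centre
- chilli_jar: jar 72 mm across, 100 mm high, at the left of the counter; bystander; origin under its centre
- chopstick_pot: steel pot 74 mm across with chopsticks, about 215 mm high with them, at the left of the counter; bystander; origin under its centre
- soup_bowl: white bowl 150 mm across, 60 mm high, at the right of the counter; bystander; origin under its centre
- tea_mug: mug 80 mm across, 90 mm high, at the right of the counter; bystander; origin under its centre
Things that resemble listed ones, but are neither listed nor needed, are in the scene too. Leave any blue look-alike of the cup_out alone. Leave any black look-alike of the cup_done alone.

How it is judged:
By the outcome, as a careful person would: the job done as asked, in the order asked, and still so for the second after the job is handed in, with the robot touching nothing.
It also fails if it takes over 70 s, if anything falls off the work surface, if the arm or the gripper's body presses on something with over 40 N, if the wrist force passes 120 N, or if a joint passes its speed limit or range.

## Working session

There is one attempt and no reset: what is moved stays moved. The work goes in short steps, Python scripts to look and compute and a tool call to move; the robot and the scene stay as the last step left them, time stands still between calls to the robot, and variables do not carry over. Pictures are saved under pics/ and viewed, about 8 in all and at most 12, crops included, and the job is handed in when it is done.

Besides the shell and the picture viewer there is one more tool, called after "Emit:" as a command line: name --argument value ..., lists and objects as JSON in quotes. move_arm: Moves the arm, as the interface text tells. Its arguments: {"type":"object","properties":{"series":{"type":"string"},"grip_force":{"type":"number"}},"required":["series"]}

```bash
ls; mkdir -p pics; python3 - <<'E'
from rig import r, vision
import cv2
s=r.sense(); print(s)
for n in("scene","top"):
    im=vision.grab_frame(n); cv2.imwrite(f"pics/{n}0.png",cv2.cvtColor(im,cv2.COLOR_RGB2BGR)); print(n,vision.camera_params(n))
E
```

```text
pics
{'clock': 0.0, 'qpos': array([ 1.10454522e+00,  3.53623076e-01,  1.63412123e+00,  6.99879214e-06,
        1.15521811e+00, -2.39538849e-03]), 'qvel': array([ 0.00021972,  0.0017078 , -0.00023022, -0.00037669,  0.00086892,
        0.00085638]), 'joint_efforts': array([ 2.12960681e-04, -6.05242109e+01, -3.42064512e+01,  5.19861419e-05,
        9.31089395e-03, -5.81780640e-06]), 'eef_pos': array([279.40760712, 558.53847695, 230.58286746]), 'tcp_rot': array([-3.14022291e+00, -9.68030086e-06,  2.67773410e+00]), 'contact_force': array([ 0.58819624, -0.32856179,  0.21422855]), 'wrist_torque': array([0.04294096, 0.04684565, 0.01648941]), 'opening': 0.9997756495407302}
scene {'fx': 422.0160971750566, 'fy': 422.0160971750566, 'cx': 279.012726741454, 'cy': 208.7586486067411, 'position': array([1273.26559252,  857.82094193,  862.59495158]), 'rotation': array([ 0.99745764, -0.02118454,  2.45389947])}
top {'fx': 455.07070862300725, 'fy': 455.07070862300725, 'cx': 275.4489045566732, 'cy': 205.72586907278526, 'position': array([ 262.13645602,   20.69056092, 1534.51423568]), 'rotation': array([ 0.20843608, -0.00530278, -1.64298556])}
```

View pics/scene0.png

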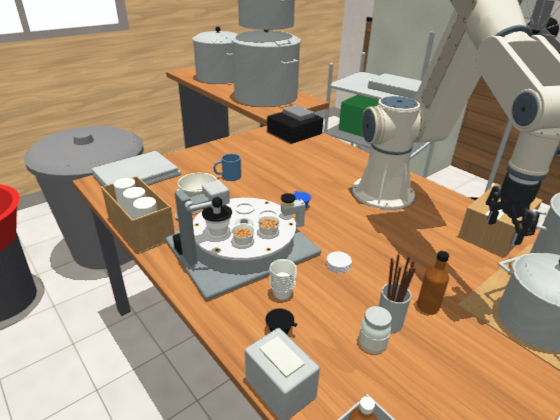

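View pics/top0.png

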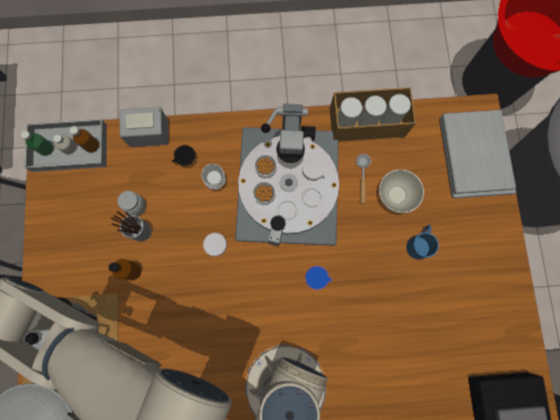

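The top view shows the sealer's axis near (289,183), the lever's black cap at (278,223) and its neck at (275,237). Look-alikes are the blue item at (317,277) and the black one at (185,155). Other black round things are the jar or bottle tops. Only the cap at (278,223) sits on the lever at the table's rim. I'll check it in a close crop.

```bash
cat > h.py <<'E'
import numpy as np, cv2
from scipy.spatial.transform import Rotation as R
from rig import r, vision
def Rm(p): return R.from_euler('xyz',p['rotation']).as_matrix()
def ray(p,u,v):
    d=np.array([(u-p['cx'])/p['fx'],-(v-p['cy'])/p['fy'],-1.]); return Rm(p)@d
def atz(p,u,v,z):
    d=ray(p,u,v); o=np.array(p['position']); return o+d*(z-o[2])/d[2]
def proj(p,X):
    c=(np.atleast_2d(X)-p['position'])@Rm(p); return np.c_[p['cx']+p['fx']*c[:,0]/-c[:,2],p['cy']-p['fy']*c[:,1]/-c[:,2]]
def tri(pa,ua,pb,ub):
    A=[];b=[]
    for p,u in((pa,ua),(pb,ub)):
        d=ray(p,*u); d/=np.linalg.norm(d); M=np.eye(3)-np.outer(d,d); A.append(M); b.append(M@p['position'])
    return np.linalg.lstsq(np.vstack(A),np.hstack(b),rcond=None)[0]
E
python3 - <<'E'
from h import *
a=cv2.imread('pics/top0.png')[115:255,225:355]; b=cv2.imread('pics/scene0.png')[170:290,160:330]
a=cv2.resize(a,None,fx=3.0,fy=3.0,interpolation=3)   # 390x420
b=cv2.resize(b,None,fx=2.4,fy=2.4,interpolation=3)   # 408x288
o=np.zeros((420,800,3),np.uint8); o[:,:390]=a; o[:288,391:391+408]=b
cv2.imwrite('pics/crop1.png',o)
p=vision.camera_params('top')
for u,v,z in((289,183,87),(278,223,157),(275,237,132),(317,277,20),(242,187,87),(335,187,87)): print(u,v,atz(p,u,v,z).round())
E
```

```text
289 183 [640. -59.  87.]
278 223 [498. -12. 157.]
275 237 [459.   0. 132.]
317 277 [ 332. -130.   20.]
242 187 [637.  96.  87.]
335 187 [ 616. -209.   87.]
```

View pics/crop1.png

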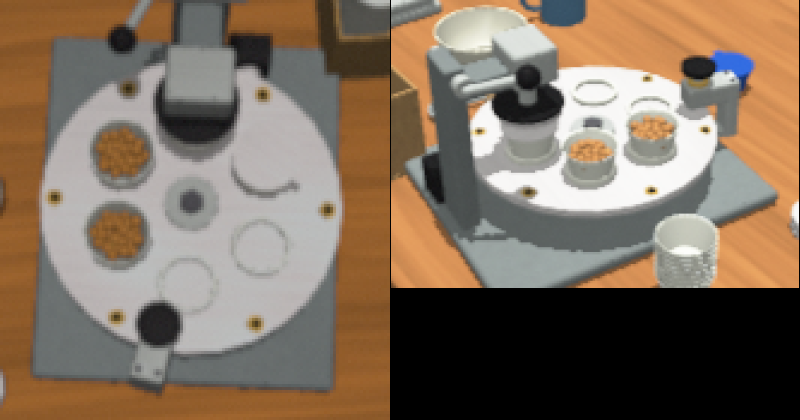

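```bash
cat > fit.py <<'E'
from h import *
from scipy.optimize import least_squares
p=vision.camera_params('top'); ps=vision.camera_params('scene')
c=lambda x,y:((x+.5)/3-.5+225,(y+.5)/3-.5+115)
cs=lambda x,y:((x-391+.5)/2.4-.5+160,(y+.5)/2.4-.5+170)
H=[(129,89),(262,94),(327,210),(255,323),(116,317),(55,197)]; A=np.radians([30,-30,-90,-150,150,90])
P=np.array([atz(p,*c(*h),87) for h in H])
def pred(t): return np.c_[t[0]+150*np.cos(A+t[2]),t[1]+150*np.sin(A+t[2])]
s=least_squares(lambda t:(pred(t)-P[:,:2]).ravel(),[630,-55,0]); print('top-view sealer',s.x, 'res',s.fun.round(1))
X=tri(p,c(158,323),ps,cs(698,66)); print('cap top',X); d=X[:2]-s.x[:2]; ang=np.arctan2(d[1],d[0])-s.x[2]; print('r',np.hypot(*d),'q',(7*np.pi/6-ang%(2*np.pi)))
Hs=[((55,197),(527,191)),((116,317),(651,190)),((262,94),(480,131)),((255,323),(705,129)),((327,210),(647,78))]
# which match is unknown for the scene; print scene ray hits at z=87
for h in ((527,191),(651,190),(480,131),(705,129),(647,78)): print(atz(ps,*cs(*h),87).round(1))
print(P.round(1)[:,:2].tolist())
q=s.x[2]
for n,a in(('home',-150),('end',150)):
    w=np.radians(a)+q
    print(n,'cap',(s.x[:2]+150*np.array([np.cos(w),np.sin(w)])).round(1),'neck',(s.x[:2]+196*np.array([np.cos(w),np.sin(w)])).round(1))
E
python3 fit.py
```

```text
top-view sealer [ 6.41649947e+02 -5.65826701e+01 -1.18951760e-01] res [ 1.3  0.7 -0.2 -0.7 -0.1 -0.6 -0.7 -0.4 -0.1 -0.1 -0.2  1.1]
cap top [501.34848455 -11.20471821 157.18837958]
r 147.45731189460977 q 0.7174598615345276
[783.1  -2.7  87. ]
[662.2  88.8  87. ]
[ 763.5 -149.2   87. ]
[523.8  29.9  87. ]
[ 506.1 -119.2   87. ]
[[778.2, 1.8], [762.0, -145.8], [623.9, -205.0], [504.5, -115.3], [521.6, 33.5], [659.7, 91.2]]
home cap [ 503.8 -115.6] neck [ 461.5 -133.7]
end cap [521.6  33.3] neck [484.7  60.9]
```

Emit:
move_arm --series "1 0 0 -1 0 0 0;1 0 0 -1 0 0 0;1 0 0 0 0 0 10.6;1 0 0 0 0 0 10.6;1 0 0 0 0 0 10.6;1 0 0 0 0 0 10.6;1 0 0 0 0 0 10.6;1 0 0 0 0 0 10.4;1 -0.5 0 0 0 0 0" --grip_force 40

```text
clock: 1.23
eef_pos: [277.9, 537.2, 309.1]
tcp_rot: [-3.138, 0.008, 1.547]
contact_force: [-0.0, -1.0, 0.2]
opening: 0.001
```

Emit:
move_arm --series "1 -1 0.25 0 0 0 -0.1;1 -1 0.25 0 0 0 -0.1;1 -1 0.25 0 0 0 -0.1;1 -1 0.25 0 0 0 -0.1;1 -1 0.25 0 0 0 -0.1;1 -1 0.25 0 0 0 -0.1;1 -1 0.25 0 0 0 -0.1;1 -1 0.25 0 0 0 -0.1;1 -1 0.25 0 0 0 -0.1;1 -1 0.25 0 0 0 -0.1;1 -1 0.25 0 0 0 -0.1;1 0 0 0 0 0 0"

```text
clock: 2.72
eef_pos: [381.6, 79.8, 309.7]
tcp_rot: [-3.135, 0.012, 1.568]
contact_force: [-1.1, 1.2, 0.1]
opening: -0.003
```

```bash
python3 - <<'E'
from h import *
s=r.sense();p=vision.camera_params('wrist'); im=vision.grab_frame('wrist'); print(s['eef_pos'],s['tcp_rot'],s['qpos'].round(2),p)
cv2.imwrite('pics/w1.png',cv2.cvtColor(im,cv2.COLOR_RGB2BGR)); np.save('w1.npy',p,allow_pickle=True)
print(proj(p,[[501,-11,157],[466,2,132],[643,-58,95]]))
E
```

```text
[381.55983843  79.81016095 309.72981395] [-3.13496542  0.01226557  1.56769856] [ 0.21 -0.11  1.99 -0.01  1.27  0.22] {'fx': 291.87904839278997, 'fy': 291.87904839278997, 'cx': 280.47639525326014, 'cy': 211.62680614043438, 'position': array([383.1976811 , 161.92279871, 451.04574711]), 'rotation': array([-0.32730935,  0.0074215 , -0.00291114])}
[[386.05720598 272.238372  ]
 [351.31213601 252.02167354]
 [469.71539961 279.0189629 ]]
```

View pics/w1.png

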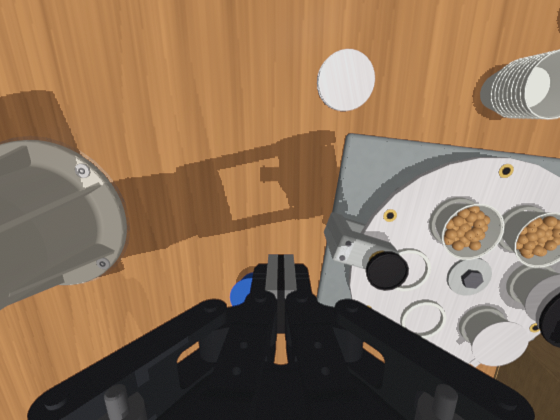

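The wrist view shows the cap at (386,270), the axis bolt at (471,279) and holes at (390,215) and (506,171), matching the predictions within 2 px.

```bash
python3 - <<'E'
from h import *
p=np.load('w1.npy',allow_pickle=True).item()
for u,v,z in((390,215.5,87),(506,171,87),(535,327.5,87),(386.5,270.5,157),(471,279,95),(345,250,132)): print(atz(p,u,v,z).round(1))
E
grep -n "" /dev/null; python3 fit.py | grep -E "home|end"
```

```text
[524.6  32.9  87. ]
[662.3  91.9  87. ]
[ 764.1 -146.7   87. ]
[501.2  -8.8 157. ]
[644.8 -58.   95. ]
[458.2   4.7 132. ]
home cap [ 503.8 -115.6] neck [ 461.5 -133.7]
end cap [521.6  33.3] neck [484.7  60.9]
```

Emit:
move_arm --series "1 0 0 0 0 0 -10;1 0 0 0 0 0 -10;1 0 0 0 0 0 -10;1 0 0 0 0 0 -10;1 0 0 0 0 0 -10;1 0 0 0 0 0 -10;1 0 0 0 0 0 -10;1 0 0 0 0 0 -10;1 0 0 0 0 0 -10;1 -0.8 -0.25 0 0 0 0;1 -0.8 -0.25 0.3 0 0 0;1 -0.6 -0.2 0.5 0 0 0;1 0 0 0 0 0 0"

```text
clock: 4.4
eef_pos: [468.5, 72.7, 274.1]
tcp_rot: [-3.136, -0.012, -3.075]
contact_force: [-1.1, 0.2, -0.1]
opening: -0.001
```

Emit:
move_arm --series "1 -0.2 -0.35 0.8 0 0 3.5;1 0 -0.2 0.8 0 0 0;1 0 0 0.8 0 0 0;1 0 0 0.8 0 0 0;1 0 0 0.6 0 0 0;1 0 0 0 0 0 0"

```text
clock: 5.15
eef_pos: [473.0, 56.9, 122.2]
tcp_rot: [-3.138, -0.011, -3.134]
contact_force: [0.6, -0.3, 0.2]
opening: -0.001
```

Emit:
move_arm --series "1 0 -0.1 0.35 0 0 0;1 0.2 -0.4 0 0 0 0;1 0.18 -0.4 0 0 0 0;1 0.15 -0.4 0 0 0 0;1 0.11 -0.4 0 0 0 0;1 0.07 -0.4 0 0 0 0;1 0.03 -0.4 0 0 0 0;1 0 -0.4 0 0 0 0;1 0 0 0 0 0 0"

```text
clock: 6.28
eef_pos: [442.2, -68.9, 113.2]
tcp_rot: [-3.138, -0.003, -3.137]
contact_force: [-0.6, -0.3, -0.5]
opening: -0.001
```

Emit:
move_arm --series "1 -0.03 -0.3 0 0 0 0;1 -0.06 -0.3 0 0 0 0;1 -0.06 -0.2 0 0 0 0;1 -0.05 -0.15 0 0 0 0;1 0 0 0 0 0 0"

```text
clock: 6.9
eef_pos: [449.1, -105.7, 113.3]
tcp_rot: [3.138, -0.007, -3.141]
contact_force: [-1.0, 5.6, 5.3]
opening: 0.001
```

Emit:
move_arm --series "1 -0.02 -0.1 0 0 0 0;1 0 0 0 0 0 0"

```text
clock: 7.15
eef_pos: [449.0, -105.3, 113.4]
tcp_rot: [3.129, -0.01, 3.14]
contact_force: [-0.5, 3.6, 2.9]
opening: 0.001
```

```bash
python3 - <<'E'
from h import *
s=r.sense(); print(s['eef_pos'],s['contact_force'])
o=np.zeros((420,800,3),np.uint8)
pt=vision.camera_params('top')
im=vision.grab_frame('top'); a=cv2.cvtColor(im,cv2.COLOR_RGB2BGR)[175:255,225:355]; cv2.imwrite('pics/t2.png',cv2.resize(a,None,fx=5,fy=5,interpolation=3))
print(((proj(pt,[[505.6,-116.1,157]])-[225,175])*5))
im=vision.grab_frame('scene'); b=cv2.cvtColor(im,cv2.COLOR_RGB2BGR)[150:270,230:370]
cv2.imwrite('pics/s2.png',cv2.resize(b,None,fx=5,fy=5,interpolation=3)); print((proj(vision.camera_params('scene'),[[505.6,-116.1,157]])-[230,150])*5)
E
```

```text
[ 448.97579591 -105.31253785  113.40801756] [-0.48665241  3.55658477  2.90361491]
[[433.49437705 215.28070261]]
[[185.850798   174.72527746]]
```

View pics/s2.png

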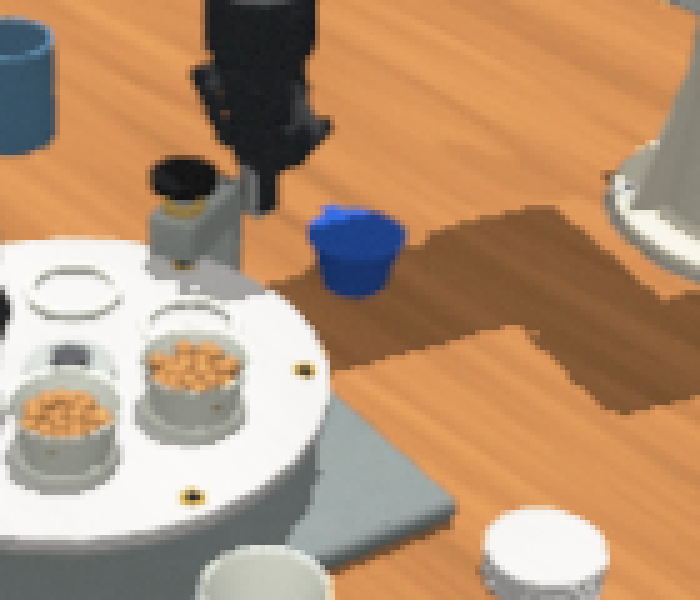

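The picture shows the cap at (184,178) in the crop, against (186,175) predicted for the home stop. The finger is blocked against the neck and the brass hole shows right under the head, so the lever is home.

Emit:
move_arm --series "1 0.1 0.25 0 0 0 0;1 0 0 -0.9 0 0 0;1 0 0 -0.9 0 0 0;1 0 0 -0.6 0 0 0;1 -0.6 -0.2 0 0 0 0;1 -0.6 -0.2 0 0 0 0;1 -0.25 -0.15 0 0 0 0;1 0 0 0 0 0 0"

```text
clock: 8.25
eef_pos: [503.3, -117.0, 210.7]
tcp_rot: [3.131, -0.012, -3.141]
contact_force: [0.6, -0.5, -0.4]
opening: 0.003
```

```bash
python3 - <<'E'
from h import *
s=r.sense();p=vision.camera_params('wrist'); im=vision.grab_frame('wrist'); print(s['eef_pos'],s['tcp_rot'])
cv2.imwrite('pics/w2.png',cv2.cvtColor(im,cv2.COLOR_RGB2BGR)); np.save('w2.npy',p,allow_pickle=True)
print(proj(p,[[505.6,-116.1,157],[461,-134,132]]))
E
```

```text
[ 503.30354597 -117.04222638  210.73098346] [ 3.130864   -0.01235123 -3.14149416]
[[279.68886294 235.59543229]
 [255.88723602 168.82858499]]
```

View pics/w2.png

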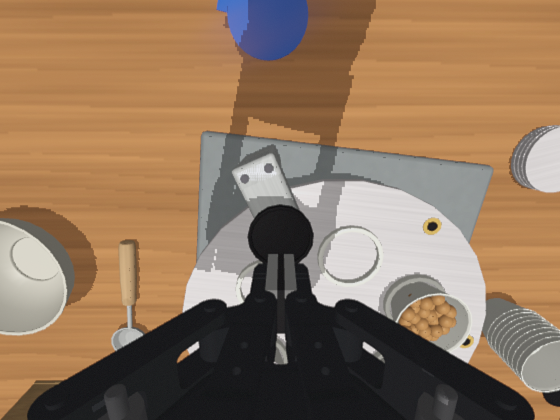

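The wrist view shows the cap centred at (281,236), against (280,236) predicted. The blue cup at (268,20) is well clear. Next I descend into the dish.

Emit:
move_arm --series "1 -0.06 0.05 0.6 0 0 0;1 0 0 0.5 0 0 0;1 0 0 0.25 0 0 0;1 0 0 0.15 0 0 0;1 0 0 0.15 0 0 0;1 0 0 0.15 0 0 0;1 0 0 0 0 0 0"

```text
clock: 9.18
eef_pos: [503.0, -113.6, 146.4]
tcp_rot: [3.132, -0.01, -3.141]
contact_force: [-5.9, 1.2, 6.1]
opening: 0.001
```

Emit:
move_arm --series "1 0 0 0.12 0 0 0;1 0 0 0.1 0 0 0;1 0 0 0 0 0 0"

```text
clock: 9.55
eef_pos: [503.3, -113.7, 146.3]
tcp_rot: [3.133, -0.006, -3.141]
contact_force: [-2.9, 1.1, 5.9]
opening: -0.001
```

Emit:
move_arm --series "1 0.07 0.2 0.12 0 0 0;1 0.08 0.25 0.12 0 0 0;1 0.06 0.26 0.12 0 0 0;1 0.05 0.26 0.12 0 0 0;1 0.03 0.26 0.12 0 0 0"

```text
clock: 10.18
eef_pos: [500.9, -71.7, 144.5]
tcp_rot: [-3.135, 0.018, -3.14]
contact_force: [-13.7, -4.3, 48.7]
opening: -0.001
```

Emit:
move_arm --series "1 0.12 0.2 0.04 0 0 0;1 0.08 0.24 0.06 0 0 0;1 0.03 0.25 0.06 0 0 0"

```text
clock: 10.55
eef_pos: [498.7, -45.4, 145.0]
tcp_rot: [-3.131, 0.036, -3.14]
contact_force: [-1.5, -2.5, 17.2]
opening: 0.0
```

```bash
python3 - <<'E'
from h import *
s=r.sense();e=s['eef_pos'];print(e,s['contact_force'],s['tcp_rot'])
d=e[:2]-[643.5,-57];print(np.hypot(*d),np.degrees(np.arctan2(d[1],d[0]))%360)
b=cv2.cvtColor(vision.grab_frame('scene'),cv2.COLOR_RGB2BGR)[150:270,190:330]
cv2.imwrite('pics/s3.png',cv2.resize(b,None,fx=5,fy=5,interpolation=3))
E
```

```text
[498.67300274 -45.38007743 144.97095631] [-1.45853367 -2.50486677 17.23191047] [-3.13110285  0.03567319 -3.13978896]
145.292400824621 175.41280684995778
```

View pics/s3.png

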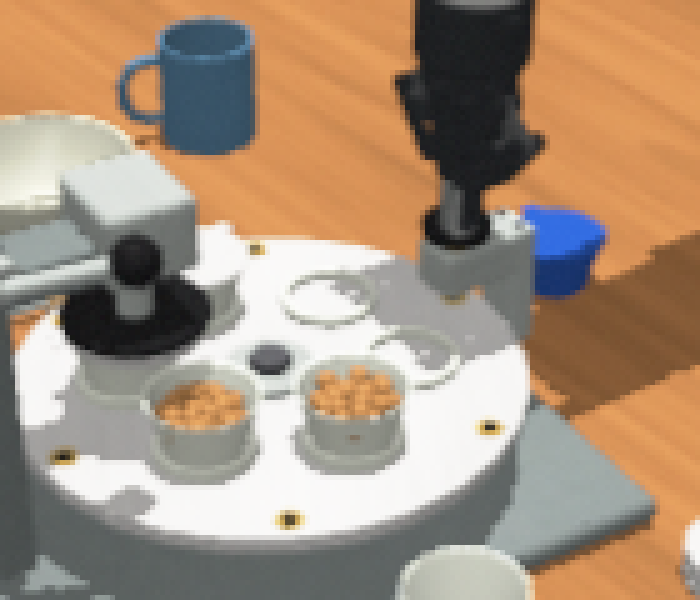

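The picture shows the pin engaged: the table, its holes and its cups have turned with the lever, and the fingers are still in the cap at (455,225). I continue the swing.

Emit:
move_arm --series "1 0.06 0.25 0.06 0 1 0;1 0.03 0.25 0.07 0 1 0;1 -0.03 0.25 0.06 0 0 0;1 -0.05 0.25 0.06 0 0 0;1 -0.07 0.24 0.06 0 0 0"

```text
clock: 11.22
eef_pos: [512.3, 4.1, 144.9]
tcp_rot: [-3.128, 0.026, -3.14]
contact_force: [-1.9, -2.1, 18.9]
opening: 0.002
```

Emit:
move_arm --series "1 -0.1 0.22 0.06 0 0 0;1 -0.11 0.21 0.06 0 0 0;1 -0.13 0.2 0.06 0 0 0;1 -0.13 0.19 0.06 0 0 0"

```text
clock: 11.72
eef_pos: [535.9, 36.7, 144.8]
tcp_rot: [-3.125, 0.037, -3.141]
contact_force: [-17.1, -24.9, 28.3]
opening: -0.004
```

Emit:
move_arm --series "1 -0.06 0.08 0.06 0 0 0;1 0 0 0.03 0 0 0"

```text
clock: 11.98
eef_pos: [535.4, 35.4, 145.1]
tcp_rot: [-3.117, 0.031, -3.138]
contact_force: [-3.6, -2.2, 9.6]
opening: 0.004
```

Emit:
move_arm --series "1 0 0 -0.1 0 0 0;1 0 0 -0.25 0 0 0;1 0 0 -0.5 0 0 0;1 0 0 -0.8 0 0 0;1 0 0 -0.5 0 0 0;1 0 0 0 0 0 0"

```text
clock: 12.72
eef_pos: [532.0, 37.5, 236.9]
tcp_rot: [-3.117, 0.033, -3.139]
contact_force: [-0.5, 0.2, 0.2]
opening: 0.004
```

```bash
python3 - <<'E'
from h import *
s=r.sense();e=s['eef_pos'];print(e,s['contact_force'],s['tcp_rot'])
ps=vision.camera_params('scene')
b=cv2.cvtColor(vision.grab_frame('scene'),cv2.COLOR_RGB2BGR)[150:270,190:330]
cv2.imwrite('pics/s4.png',cv2.resize(b,None,fx=5,fy=5,interpolation=3))
w=np.radians(143.18)
print((proj(ps,[[643.5+150*np.cos(w),-57+150*np.sin(w),157]])-[190,150])*5)
E
```

```text
[532.02336954  37.45792527 236.86545289] [-0.49752577  0.22442098  0.20719474] [-3.11724476  0.03330166 -3.13888694]
[[510.39523838 277.27089129]]
```

View pics/s4.png

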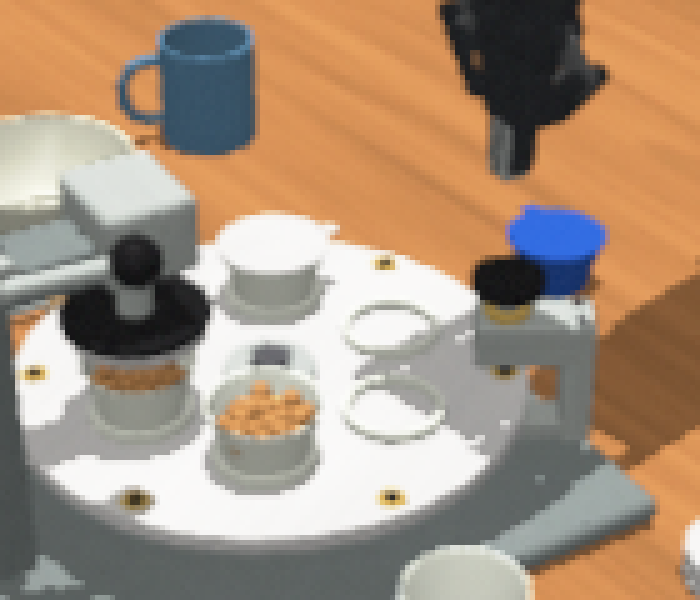

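The picture shows the table indexed: an open cup of peanuts is under the plate at (140,385), the lever is at its far stop with the cap at (508,278) against (510,277) predicted, and the plunger is up. Next I bring the fingers round to the neck's left flank.

Emit:
move_arm --series "1 0.1 0.8 0 0 2 0;1 0.1 0.8 0 0 0 0;1 0 0.2 0 0 0 10.5;1 0 0 0 0 0 10.5;1 0 0 0 0 0 10.5;1 0 0 0 0 0 10.5;1 0 0 0 0 0 10.5;1 0 0 0 0 0 0"

```text
clock: 13.78
eef_pos: [517.5, 111.1, 223.8]
tcp_rot: [-3.11, 0.01, 2.204]
contact_force: [-0.2, -0.2, 0.1]
opening: -0.0
```

Emit:
move_arm --series "1 -0.2 0 0.6 0 0 0;1 0 0 0.8 0 0 0;1 0 0 0.8 0 0 0;1 0 0 0.55 0 0 0;1 0 0 0 0 0 0"

```text
clock: 14.4
eef_pos: [518.5, 101.2, 108.3]
tcp_rot: [-3.107, 0.008, 2.228]
contact_force: [-0.1, -0.1, 0.8]
opening: -0.002
```

Emit:
move_arm --series "1 -0.02 -0.3 0 0 0 -3.5;1 -0.02 -0.4 0 0 0 -4.6;1 -0.02 -0.4 0 0 0 -4.6;1 -0.02 -0.4 0 0 0 -4.6;1 -0.02 -0.4 0 0 0 -4.6;1 -0.02 -0.4 0 0 0 -4.6"

```text
clock: 15.15
eef_pos: [464.4, 28.6, 115.7]
tcp_rot: [-3.111, -0.005, 2.724]
contact_force: [-1.0, 0.2, -0.2]
opening: -0.001
```

Emit:
move_arm --series "1 -0.01 -0.4 0.04 0 0 -4.6;1 -0.01 -0.4 0.04 0 0 -4.6;1 -0.01 -0.4 0.04 0 0 -4.6;1 -0.01 -0.4 0.04 0 0 -4.6;1 -0.01 -0.4 0.04 0 0 -4.6;1 -0.01 -0.4 0.04 0 0 -4.6;1 -0.01 -0.3 0.04 0 0 -3.5"

```text
clock: 16.02
eef_pos: [451.0, -80.1, 113.9]
tcp_rot: [-3.118, -0.013, -2.978]
contact_force: [-0.6, 0.9, 0.8]
opening: 0.0
```

Emit:
move_arm --series "1 0.02 -0.25 0.02 0 0 -2;1 0.02 -0.2 0.02 0 0 -2;1 0.02 -0.2 0 0 0 0;1 0 -0.15 0 0 0 0;1 0 -0.12 0 0 0 0"

```text
clock: 16.65
eef_pos: [454.8, -105.1, 115.1]
tcp_rot: [3.14, -0.012, -2.906]
contact_force: [-0.5, 35.3, 5.8]
opening: 0.001
```

Emit:
move_arm --series "1 0 0.1 0 0 0 0;1 0.3 0.5 0 0 0 0;1 0.3 0.3 0 0 0 0;1 0.2 0 -0.8 0 0 0;1 0 0 -0.9 0 0 0;1 0.3 0 -0.9 0 0 0;1 0.5 0 -0.5 0 0 0;1 0 0 0 0 0 0"

```text
clock: 17.65
eef_pos: [383.5, -84.2, 246.6]
tcp_rot: [-3.141, -0.008, -2.899]
contact_force: [0.2, -0.6, 0.1]
opening: 0.002
```

```bash
python3 - <<'E'
from h import *
s=r.sense();print(s['eef_pos'],s['contact_force'])
pt=vision.camera_params('top');ps=vision.camera_params('scene')
a=cv2.cvtColor(vision.grab_frame('top'),cv2.COLOR_RGB2BGR); b=cv2.cvtColor(vision.grab_frame('scene'),cv2.COLOR_RGB2BGR)
cv2.imwrite('pics/top5.png',a); cv2.imwrite('pics/scene5.png',b)
o=np.zeros((420,800,3),np.uint8)
o[:,:390]=cv2.resize(a[115:255,225:355],None,fx=3,fy=3,interpolation=3); o[:288,391:799]=cv2.resize(b[170:290,160:330],None,fx=2.4,fy=2.4,interpolation=3)
cv2.imwrite('pics/fin.png',o)
X=[[505.6,-116.1,157]]
print((proj(pt,X)-[225,115])*3,(proj(ps,X)-[160,170])*2.4+[391,0])
# other-things change mask (top view)
d=cv2.absdiff(a,cv2.imread('pics/top0.png')).max(2); d=cv2.morphologyEx((d>40).astype(np.uint8),cv2.MORPH_OPEN,np.ones((3,3)))
n,_,st,_=cv2.connectedComponentsWithStats(d); print(st[1:][st[1:,4]>15])
E
```

```text
[383.49664196 -84.16160253 246.61625925] [ 0.22276178 -0.59255201  0.10273614]
[[260.09662623 309.16842156]] [[648.20838304  35.86813318]]
[[  254   182    20    21   339]
 [  274   209    79   211  9734]
 [  270   215    16    26   271]
 [  273   243     6     3    18]
 [   18   276   241   144 15025]
 [    0   278    73    59  1463]
 [   32   303    12     6    53]
 [    4   311    34    56   718]
 [   32   316    21    15   205]
 [   61   317    14    10   101]
 [   76   321    16     9    88]
 [   99   334     5     6    28]
 [    0   349    16    20   136]
 [  242   348    35    40   647]
 [   15   361    13    10    48]
 [  270   387    47    33  1263]
 [  262   399     4     6    18]
 [  254   400     4    10    32]
 [  136   403     9    17    78]
 [   69   412     4     5    18]]
```

View pics/fin.png

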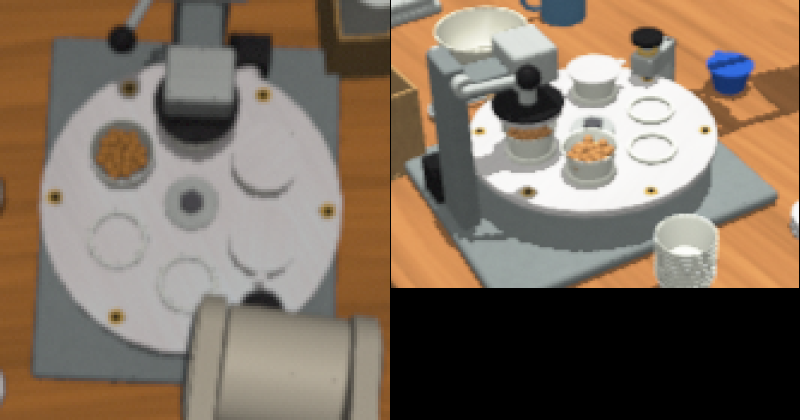

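The final picture shows every visible index hole back within about 1 crop pixel of its starting place, for example (129,89), (55,197) and (116,317), so the table has turned exactly one station. Peanuts are under the plate, and the cap is at (647,37) against (648,36) for home.

```bash
python3 -c "
from rig import r
print(r.sign_off(), r.sense()['clock'])"
```

```text
the job is handed in; nothing more can be done
the job is handed in; nothing more can be done
```

The cup sealer is indexed by one station, and the job was handed in at about 18 s of the 70 s allowed. I pushed the lever to its home stop and pressed the plunger in over the hole. Holding it in, I swung the lever clockwise to the far stop, let it spring up, and pushed the lever back home by its neck.

**Last checks:**
- **Table:** the five index holes I could see in the top view are within about 1 mm of their starting places, so the table has turned one station. An open cup of peanuts is under the sealing plate.
- **Lever and plunger:** the cap is within about 1 crop pixel of its predicted home position, and the plunger is up. The last push met the stop at 35 N, and the arm ended clear of everything.
- **Bystanders:** the top-view comparison showed changes only at the cups, the lever, and where the arm and its shadow moved. The arm hid part of the front right of the sealer in that view.

**Departures:**
- The downward press peaked at about 49 N for a moment early in the swing. It was through the fingertips, and I eased it afterwards.
- The fingertips rode 5 to 7 mm inwards in the cap's dish during the swing, but the pin stayed engaged.
- The scene and top cameras disagreed by about 4 mm, so I averaged them and checked with the wrist camera.

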